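Load the freight feeder: spool first, log second

ROBOT

A 6-joint arm with a two-finger parallel gripper is mounted at the origin on the work surface. World frame = base frame: x ahead of the robot, y to its left, z up, the work surface at z = 0. Lengths are in mm, angles in rad, forces in N, time in s.
With the tool pointing down it reaches from about 350 to 875 mm from the base axis. Payload 4.2 kg.
Tool frame: the origin (TCP) lies at the very end of the fingers, on their centre line; the grasp point (between the pads) lies 19 mm behind it; z points along the fingers, y is the line along which they close (so a half turn about z gives the same grasp; the last joint's range is limited). The gripper opens to 85 mm and grips with 20 to 120 N. Pads are 22 mm wide; open, the fingers measure 114 mm over their backs; the gripper's body (76 mm by 85 mm) begins 54 mm behind the grasp point. The pads swing forward as they close: fully open they stand 13 mm farther back than shut.
Start: joints at [-1.035, 0.385, 0.008, 0, -1.194, -0.259], TCP at [170.816, -601.183, 231.312] pointing down, gripper open.
Joint ranges: [-3.14, 3.14], [-1.21, 2.06], [-1.07, 1.41], [-3.16, 2.05], [-2.99, -0.16], [-3.1, 3.1]. Speed limits (rad/s): [2.79, 2.79, 3.14, 3.14, 3.14, 3.14].

INTERFACE

Orientations are given as a unit quaternion [x, y, z, w].
In Python, from bench import arm gives the robot as it stands.
- The arm moves only by the tool servo_tool, never from a script. Its argument "rows" is a list that holds one entry, the list of rows, each a list of 7 numbers: the finger opening in mm, from 0 to 85.4, then the shift along the tool's x, y, z in mm, then the turn, a rotation vector about the tool's x, y, z in rad. A call has 1 to 10 rows; each row is the pose to reach, as a shift and turn from the pose commanded when the call began, along the tool's axes at that moment; what a row does not reach only later rows make up. A row lasts 1/8 s, in which the tool goes at most 62.5 mm and 10.7 degrees, less where a joint would pass 70% of its speed; a pose out of reach is approached as far as the arm can. A call with a gripper value outside its range is refused whole. The fingers move at their own pace and stop on an object; the grip force is fixed at half the most. Time passes only in rows, so rows that repeat a pose let the fingers close. It gives the time, the measured TCP pose, the force, the opening and the grip force at its end, in the units of the state.
- arm.read_state(): the state, without advancing time (a new reading comes with each control period).
- arm.get_image(name): name is "scene" or "top" or "wrist"; returns the picture (384x512x3 uint8, red, green, blue); there is no depth.
- arm.camera_params(name): a dict with "intrinsics" (3x3 intrinsics, pixels), "R" (3x3) and "t" (3): a world point X has camera coordinates R X + t. Camera axes: x right, y down, z forward; pixel columns grow to the right and rows downward; lengths in mm; the calibration is good to about 2 mm. A picture is of the moment at which its call begins: read the wrist's pose just before it. camera_params takes no time and is no camera call; for the wrist camera it gives the pose at the moment of the call.
- arm.job_done(): hands the job in; it is judged then, once.
The state is a dict: "clock": time; "joints": joint angles; "joint_vel": joint speeds; "joint_efforts": joint torques, N m; "position": TCP position; "ee_rot": TCP orientation; "contact_force": force on the tool from outside, world axes, zero at the start; "wrist_torque": the same for the moment, N m; "gripper_width": finger opening in mm; "grasp_force": force on a finger pad.
Only numpy, scipy, OpenCV 4.12 (cv2) and the standard library are available. Lean on these libraries where they do the work, as an engineer would, in place of code of your own. Each camera call takes 0.05 s, during which the arm holds its last target. There are 200 camera calls.

TASK

Load the two rolling freight pieces into the sloping gravity feeder so that the spool comes out first and the plain log second. One at a time, lower each piece crosswise on to the rails at the raised end before letting go, and let it roll down to rest against the foot stop or the piece ahead of it. Leave everything else on the table where it stands.

Things in the scene. Friction and masses are not known exactly. Their poses are not given: they have to be found in the camera images.
- spool_center (a point): Centre (half-way up, half-way along) of the loose wooden spool, which lies on the table: a hub 30 mm thick and 64 mm long between two end discs of 44 mm diameter and 18 mm thickness; 100 mm long overall, 60 g more or less. Site x runs along its length; its centre is 22 mm above what it lies on. It rolls.
- log_center (a point): Centre of the loose plain wooden log that lies on the table: a cylinder of 44 mm diameter, 100 mm long, 80 g more or less. Site x runs along its length; its centre is 22 mm above what it lies on. It rolls.
- chute: Tilted trough of the fixed dark wooden feeder, 220 mm long, 112 mm clear between side walls that rise 20 mm over the rails; open above. Floor: two rails 28 mm wide along the walls, an open 56 mm gap between them for fingers. Origin: trough middle, at the rails' upper faces, 55 mm above the table. y points downhill (slope 0.175 rad), x level across, z square to the rails.
- mouth (a point): Where a piece's centre is when it is laid on the rails near the raised end: chute (0, -55, 22) mm, about 86 mm above the table. An 8 mm lip closes the raised end (chute y -104). Pieces lie crosswise (length along chute x) and, let go here, roll downhill by themselves. Axes as the chute's.
- slot_first (a point): Where the centre of the first piece comes to rest, against the foot stops: chute (0, 78, 22) mm. The stops, one at the end of each rail, rise 36 mm over the rails; their uphill faces lie at chute y = 100 mm. Axes as the chute's.
- slot_second (a point): Where the centre of the second piece comes to rest, against the first: chute (0, 34, 22) mm. Axes as the chute's.
- car: Bystander: teal plastic railway car, 156 x 62 x 74 mm; origin under its centre, x along it.
- track: Bystander: wooden rack track segment lying flat, 190 x 46 x 16 mm; origin under its centre, x along it.
- globe: Bystander: glass globe lamp shade, 84 mm diameter, 84 mm high; origin under its centre.
- booth: Bystander: grey ticket booth, 90 x 90 x 117 mm; origin under its centre.
- tub: Bystander: round clear parts tub with a white twist cap, 85 mm diameter, 60 mm high; origin under its centre.
- tree: Bystander: cone-shaped wooden tree, 64 mm diameter, 115 mm high; origin under its centre.
There are look-alikes about, which are no part of the job. Leave any green or yellow look-alike of the part that bears spool_center alone.

How it is judged:
By the outcome, as a careful person would: the job done as asked, in the order asked, and still so for the second after the job is handed in, with the robot touching nothing.
It also fails if it takes over 58 s, if anything falls off the work surface, if the arm or the gripper's body presses on something with over 40 N, if the wrist force passes 120 N, or if a joint passes its speed limit or range.

## Working session

There is one attempt and no reset: what is moved stays moved. The work goes in short steps, Python scripts to look and compute and a tool call to move; the robot and the scene stay as the last step left them, time stands still between calls to the robot, and variables do not carry over. Pictures are saved under pics/ and viewed, at most 10 in all, crops included, and the job is handed in when it is done.

Besides the shell and the picture viewer there is one more tool, called after ">>>" as name([rows], argument=value, ...), one row to a line, values as JSON. servo_tool: Moves the arm, as the interface text tells. Its arguments: {"type":"object","properties":{"rows":{"type":"array"}},"required":["rows"]}

```bash
ls; mkdir -p pics; cat > h.py <<'E'
import numpy as np, cv2
from bench import arm
from scipy.spatial.transform import Rotation as Rn
def ray(p,px):
    K=np.array(p["intrinsics"]);R=np.array(p["R"]);t=np.array(p["t"])
    d=R.T@np.linalg.inv(K)@np.array([px[0],px[1],1.0]);return -R.T@t,d
def onplane(p,px,z):
    c,d=ray(p,px);return c+d*(z-c[2])/d[2]
def proj(p,X):
    v=np.array(p["intrinsics"])@(np.array(p["R"])@np.array(X,float)+np.array(p["t"]));return v[:2]/v[2]
def save(n,img,s=1):
    cv2.imwrite(f"pics/{n}.png",cv2.resize(img[:,:,::-1],None,fx=s,fy=s))
def local(Xw,s=None):  # tool-frame shift from measured pose
    s=s or arm.read_state();return Rn.from_quat(s["ee_rot"]).inv().apply(np.array(Xw)-np.array(s["position"]))
E
python3 - <<'E'
from h import *
for n in("top","scene"):
    i=arm.get_image(n);save(n+"0",i,1.5);np.save(n+"0.npy",i)
    p=arm.camera_params(n);print(n,ray(p,(256,192)),np.array(p["intrinsics"])[0,0])
print(arm.read_state())
E
```

```text
pics
top (array([ 344.07172293,  -78.15198673, 1768.76991238]), array([ 0.05513727,  0.00181122, -0.99861499])) 455.5565893466962
scene (array([1175.8149574 ,  753.925092  ,  912.31033039]), array([-0.51331256, -0.6185618 , -0.59491198])) 451.0748578471909
{'clock': 0.1, 'joints': array([-1.03541175e+00,  3.85466925e-01,  6.76041695e-03, -4.24532489e-04,
       -1.19399781e+00, -2.58588722e-01]), 'joint_vel': array([-0.00022156, -0.00185707,  0.00132031,  0.00220431,  0.00073081,
       -0.00022922]), 'joint_efforts': array([-7.64859578e-04, -3.93319023e+01,  1.88929349e+01,  4.19788420e+00,
       -2.55266583e-03,  1.01421676e-05]), 'position': array([ 170.66116748, -600.70631211,  230.33940091]), 'ee_rot': array([-1.37878929e-01,  9.90448611e-01,  9.56088314e-04, -1.86897388e-04]), 'contact_force': array([-0.57192049,  0.23001856,  0.86405659]), 'wrist_torque': array([-0.02534817, -0.0047405 , -0.04857614]), 'grasp_force': 0.0, 'gripper_width': 85.42993978898295}
```

View pics/top0.png

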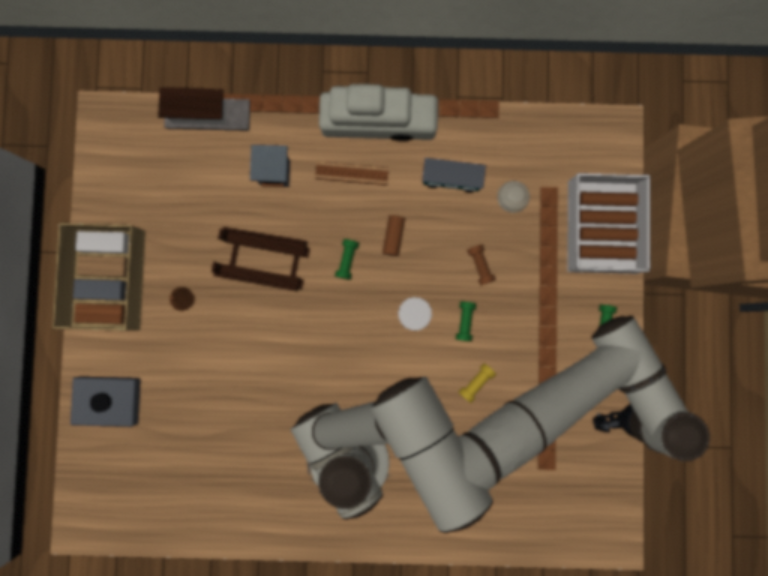

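View pics/scene0.png

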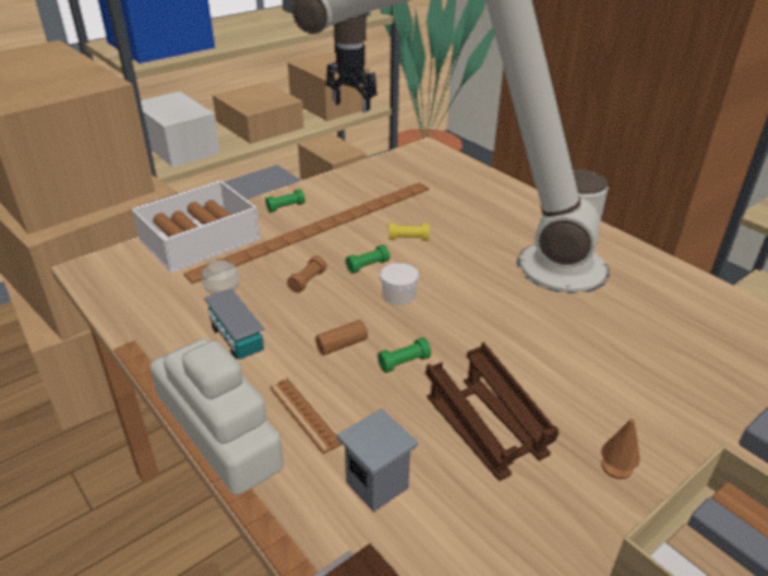

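Top view (x1.5 pixels): the pieces of spool shape are brown (481,264), green (346,259), (466,320), (607,315) and yellow (478,382). The brown wooden one fits, since green and yellow are excluded. The plain log is at (394,236); the logs in the white crate at right are look-alikes, not loose on the table. The feeder is at (262,259). I'll confirm with one crop and find which end is raised.

```bash
python3 - <<'E'
from h import *
a=np.load("top0.npy");b=np.load("scene0.npy")
A=cv2.resize(a[130:220,130:350],(790,323),interpolation=3)
B=cv2.resize(b[190:325,190:380],(380,270),interpolation=3);C=cv2.resize(b[215:325,270:380],(395,270),interpolation=3)
out=np.zeros((598,790,3),np.uint8);out[:323]=A;out[325:595,:380]=B;out[325:595,390:785]=C
save("crop",out)
p=arm.camera_params("top")
hsv=cv2.cvtColor(a,cv2.COLOR_RGB2HSV)
print(hsv[157,262],hsv[176,321],hsv[170,300],hsv[165,150])
for nm,(x,y) in dict(log=(262,157),spool=(321,176)).items():
    roi=np.zeros(a.shape[:2],np.uint8);roi[y-20:y+21,x-20:x+21]=1
    m=((hsv[...,2]<135)&(hsv[...,1]>90)&(roi>0)).astype(np.uint8)
    c=max(cv2.findContours(m,0,1)[0],key=cv2.contourArea);r=cv2.minAreaRect(c);bx=cv2.boxPoints(r)
    print(nm,r,onplane(p,r[0],28),[onplane(p,q,22)[:2].round() for q in bx])
for q in [(222,234),(308,247),(214,270),(300,285)]: print(q,onplane(p,(q[0]/1.5,q[1]/1.5),70).round())
E
```

```text
[ 12 163 102] [ 11 161  95] [ 15 118 136] [ 15 118 127]
log ((262.0, 157.0), (40.0, 40.0), 90.0) [575.62328413 -94.38961391  28.        ] [array([652., -15.]), array([ 657., -170.]), array([ 501., -173.]), array([497., -20.])]
spool ((321.0, 173.5), (35.0, 40.0), 90.0) [ 518.06462741 -322.42221444   28.        ] [array([ 584., -245.]), array([ 589., -399.]), array([ 453., -401.]), array([ 449., -248.])]
(222, 234) [562. 334.  70.]
(308, 247) [535. 118.  70.]
(214, 270) [471. 350.  70.]
(300, 285) [440. 134.  70.]
```

View pics/crop.png

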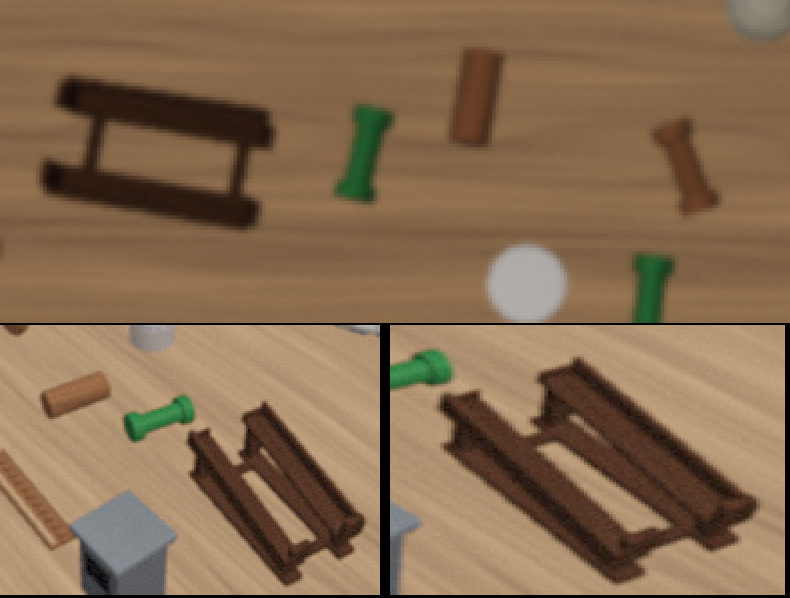

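The crop confirms the brown spool, with its discs at crop (672,133) and (700,200), and the brown log at (476,97). The feeder's taller legs and lip are at the right end (−y), near the green spool. The stops are at the left end (+y), so downhill is roughly +y.

```bash
python3 - <<'E'
from h import *
a=np.load("top0.npy")
p=arm.camera_params("top")
hsv=cv2.cvtColor(a,cv2.COLOR_RGB2HSV)
for nm,(x,y) in dict(log=(262,157),spool=(321,176)).items():
    roi=np.zeros(a.shape[:2],np.uint8);roi[y-20:y+21,x-20:x+21]=1
    m=((hsv[...,2]<118)&(hsv[...,1]>138)&(roi>0)).astype(np.uint8)
    c=max(cv2.findContours(m,0,1)[0],key=cv2.contourArea);r=cv2.minAreaRect(c);bx=cv2.boxPoints(r)
    print(nm,r,onplane(p,r[0],22).round(),[onplane(p,q,30)[:2].round() for q in bx])
m=((hsv[...,2]<75)).astype(np.uint8);k=np.zeros_like(m);k[145:200,135:212]=m[145:200,135:212]
pts=cv2.findNonZero(k);h=cv2.convexHull(pts);q=cv2.minAreaRect(pts);print(q)
ap=cv2.approxPolyN(h,4,ensure_convex=True).reshape(-1,2).astype(float);print(ap)
P=[]
for c in ap:
    z=94 if c[0]>174 else 71
    P.append(onplane(p,c,z));print(c,P[-1].round())
P=np.array(P);print(P.mean(0))
E
```

```text
log ((261.9396057128906, 156.4886932373047), (10.381587982177734, 26.046112060546875), 10.619654655456543) [578. -94.  22.] [array([531., -67.]), array([630., -82.]), array([ 624., -122.]), array([ 524., -106.])]
spool ((320.2219543457031, 176.10244750976562), (25.63158416748047, 9.827909469604492), 69.775146484375) [ 509. -320.   22.] [array([ 547., -284.]), array([ 561., -319.]), array([ 469., -355.]), array([ 455., -320.])]
((173.5640106201172, 172.1479949951172), (60.73161315917969, 33.719905853271484), 10.30484676361084)
[[200. 194.]
 [141. 183.]
 [147. 151.]
 [207. 161.]]
[200. 194.] [424. 131.  94.]
[141. 183.] [460. 355.  71.]
[147. 151.] [581. 338.  71.]
[207. 161.] [546. 109.  94.]
[502.62271614 233.43300891  82.5       ]
```

>>> servo_tool([
  [[70,-402,178,70,0,0,-0.1],[70,-402,178,70,0,0,-0.1],[70,-402,178,70,0,0,-0.1],[70,-402,178,70,0,0,-0.1],[70,-402,178,70,0,0,-0.1],[70,-402,178,70,0,0,-0.1],[70,-402,178,70,0,0,-0.1],[70,-402,178,70,0,0,-0.1],[70,-402,178,70,0,0,-0.1],[70,-402,178,70,0,0,-0.1]],
])

```text
clock: 1.35
position: [507.9, -320.9, 161.4]
ee_rot: [-0.187, 0.982, 0.0, -0.0]
contact_force: [-0.4, 0.7, -0.2]
gripper_width: 69.9
grasp_force: 0.0
```

```bash
cat > look.py <<'E'
import sys
from h import *
name,vmax,smin=sys.argv[1],int(sys.argv[2]),int(sys.argv[3])
s=arm.read_state();p=arm.camera_params("wrist");i=arm.get_image("wrist");np.save(name+".npy",i)
import pickle;pickle.dump((s,p),open(name+".pkl","wb"))
print("pos",s["position"].round(1),"q",s["ee_rot"].round(3),"t",s["clock"],"w",s["gripper_width"])
hsv=cv2.cvtColor(i,cv2.COLOR_RGB2HSV)
m=((hsv[...,2]<vmax)&(hsv[...,1]>smin)&(hsv[...,0]<16)).astype(np.uint8)
m=cv2.morphologyEx(m,cv2.MORPH_OPEN,np.ones((3,3)))
for c in cv2.findContours(m,0,1)[0]:
    if cv2.contourArea(c)<800: continue
    r=cv2.minAreaRect(c);b=[onplane(p,q,22)[:2].round(1) for q in cv2.boxPoints(r)]
    print(np.round(r[0]),np.round(r[1]),"centre@22",onplane(p,r[0],22).round(1),b)
    cv2.polylines(i,[cv2.boxPoints(r).astype(int)],True,(255,0,0),1)
save(name,i,1.2)
E
python3 look.py w1 150 135
```

```text
pos [ 507.9 -320.9  161.4] q [-0.187  0.982  0.    -0.   ] t 1.35 w 69.8648956908897
```

View pics/w1.png

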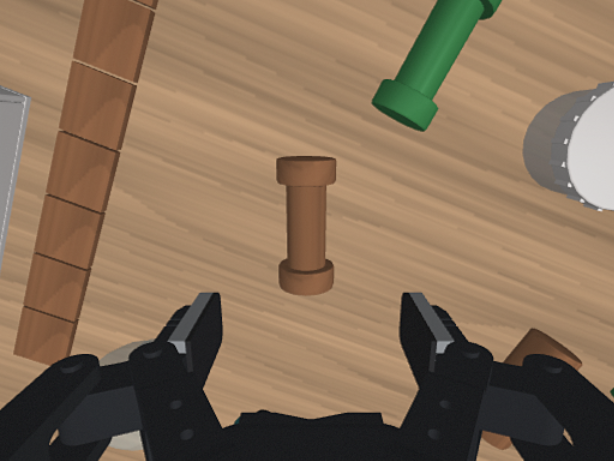

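The wrist view shows the brown spool upright in the image at (306,225), hub columns 287–326, discs spanning rows 156–294. It is aligned with the tool's x. The mask missed it, so I use these pixels.

```bash
python3 - <<'E'
from h import *
import pickle;s,p=pickle.load(open("w1.pkl","rb"))
R=Rn.from_quat(s["ee_rot"]).as_matrix()
print("cam",ray(p,(256,192))[0].round(),"toolx",R[:,0].round(3))
i=np.load("w1.npy");hsv=cv2.cvtColor(i,cv2.COLOR_RGB2HSV);print(hsv[190,255],hsv[190,200])
# ends: top rims at z 44 ; sides z 22
for nm,q,z in [("upper disc mid",(306,170),32),("far edge",(306,156),44),("near bottom edge",(306,294),22),("near bottom z10",(306,294),10),("hub top",(306,195),37),("hub bot",(306,255),37)]:
    X=onplane(p,(q[0]/1.2,q[1]/1.2),z);print(nm,X.round(1),(R.T@(X-s["position"])).round(1))
C=s["position"].copy();C[2]=22
for a in(-50,-32,32,50):
    for z in(0,22,44):print(a,z,(proj(p,C+a*R[:,0]*1+np.array([0,0,z-22]))*1.2).round())
E
```

```text
cam [ 442. -346.  305.] toolx [-0.93  -0.367  0.   ]
[ 12 131 132] [ 14  94 176]
upper disc mid [ 471.9 -338.3   32. ] [ 39.8  -3.  129.4]
far edge [ 461.9 -342.    44. ] [ 50.6  -2.8 117.4]
near bottom edge [ 565.9 -301.7   22. ] [-61.   -3.5 139.4]
near bottom z10 [ 571.2 -299.9   10. ] [-66.6  -3.6 151.4]
hub top [ 487.8 -332.    37. ] [ 22.8  -3.  124.4]
hub bot [ 529.9 -315.6   37. ] [-22.4  -3.1 124.4]
-50 0 [310. 271.]
-50 22 [310. 281.]
-50 44 [310. 293.]
-32 0 [310. 251.]
-32 22 [310. 260.]
-32 44 [310. 271.]
32 0 [310. 175.]
32 22 [310. 179.]
32 44 [310. 184.]
50 0 [310. 152.]
50 22 [310. 154.]
50 44 [310. 157.]
```

The projected end rims (rows 157 and 293) match the picture, so the spool is centred along tool x and 3 mm off in y. Descend, close and lift.

>>> servo_tool([
  [[70,0,-3,60,0,0,0],[70,0,-3,115,0,0,0],[70,0,-3,145,0,0,0],[70,0,-3,159,0,0,0],[70,0,-3,159,0,0,0],[20,0,-3,159,0,0,0],[20,0,-3,159,0,0,0],[20,0,-3,159,0,0,0],[20,0,-3,159,0,0,0],[20,0,-3,159,0,0,0]],
])

```text
clock: 2.65
position: [510.9, -323.3, 4.0]
ee_rot: [-0.188, 0.982, -0.001, 0.001]
contact_force: [-0.6, 0.3, 6.2]
gripper_width: 28.4
grasp_force: 58.9
```

```bash
python3 -c "
from h import *
s=arm.read_state();print(s['position'],s['gripper_width'],s['grasp_force'],s['contact_force'])"
```

```text
[ 510.94526543 -323.26049231    3.98224831] 28.40360254826035 58.852534890174866 [-0.64224372  0.2658168   6.17414372]
```

>>> servo_tool([
  [[20,0,-3,-60,0,0,0],[20,0,0,-120,0,0,0],[20,-20,50,-170,0,0,0.1],[20,-40,110,-220,0,0,0.2],[20,-60,165,-228,0,0,0.3],[20,-80,220,-228,0,0,0.4],[20,-100,278,-228,0,0,0.53],[20,-120,336,-228,0,0,0.53],[20,-140,394,-228,0,0,0.53],[20,-160,450,-228,0,0,0.53]],
])

```text
clock: 3.9
position: [492.8, 145.0, 230.6]
ee_rot: [0.076, 0.997, 0.0, 0.0]
contact_force: [1.4, 0.2, -0.2]
gripper_width: 28.2
grasp_force: 59.4
```

```bash
python3 look.py w2 75 40
```

```text
pos [492.8 145.  230.6] q [0.076 0.997 0.    0.   ] t 3.9 w 28.17294893156005
[375. 217.] [ 35. 162.] centre@22 [570.4 272.5  22. ] [array([538.9, 179.2]), array([558.5, 365.4]), array([602.7, 368.1]), array([582.7, 175.7])]
```

View pics/w2.png

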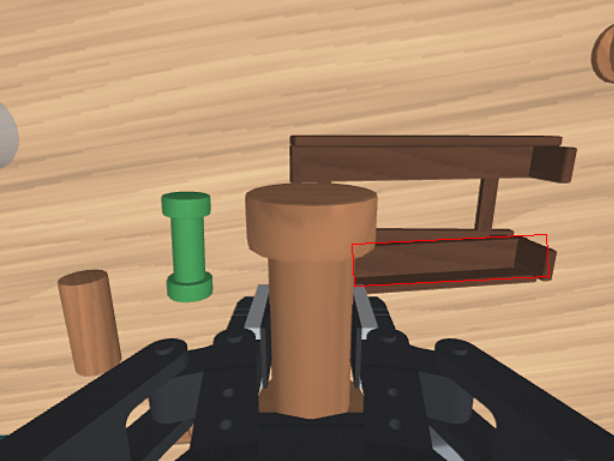

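The spool is held. The feeder's stops are at right (552,165) and (540,262), so downhill is +y as expected. I'll enlarge the trough for the across-position.

```bash
python3 - <<'E'
from h import *
import pickle;s,p=pickle.load(open("w2.pkl","rb"));i=np.load("w2.npy")
print(np.array(p["intrinsics"])[0,0],ray(p,(256,192))[0].round())
save("crop2",cv2.resize(i[105:250,235:485],None,fx=3.2,fy=3.2,interpolation=cv2.INTER_CUBIC))
c=np.array([502.6,233.4,55]);d=np.array([.153,.988,0]);x=np.array([.988,-.153,0]);sn,cs=np.sin(.175),np.cos(.175)
def W(q): return c+q[0]*x+q[1]*(cs*d-np.array([0,0,sn]))+q[2]*(sn*d+np.array([0,0,cs]))
for q in [(-56,-110,20),(-56,100,20),(-56,0,20),(-56,0,0),(-28,0,0),(28,0,0),(56,0,0),(56,0,20),(-28,100,0),(-28,100,36),(28,100,0),(28,100,36),(56,100,36),(-56,100,36)]:
    print(q,((proj(p,W(q))-[235,105])*3.2).round())
E
```

```text
317.1594820565299 [423. 156. 374.]
(-56, -110, 20) [15. 39.]
(-56, 100, 20) [705.  35.]
(-56, 0, 20) [397.  37.]
(-56, 0, 0) [366.  34.]
(-28, 0, 0) [359. 127.]
(28, 0, 0) [346. 298.]
(56, 0, 0) [339. 378.]
(56, 0, 20) [366. 400.]
(-28, 100, 0) [644. 120.]
(-28, 100, 36) [730. 134.]
(28, 100, 0) [618. 284.]
(28, 100, 36) [697. 315.]
(56, 100, 36) [682. 399.]
(-56, 100, 36) [747.  37.]
```

View pics/crop2.png

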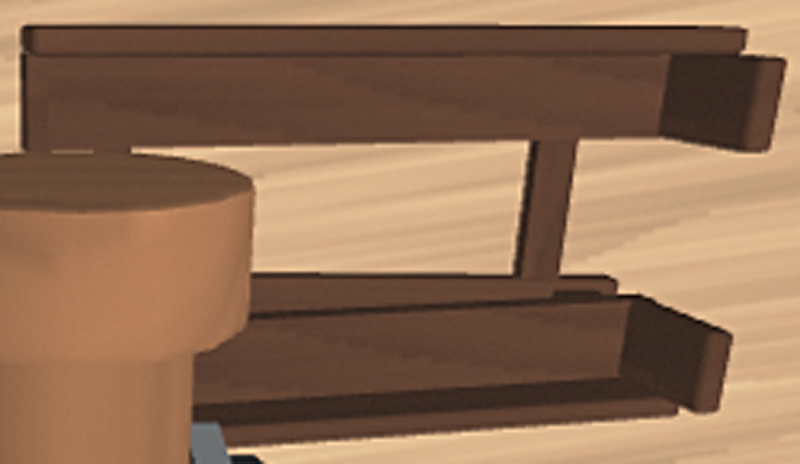

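Against the prediction, the trough is shifted about 5 mm across and 7 mm downhill; the yaw agrees. The mouth is therefore at about (500,190,86). I'll move above it and stop just over the walls for one look.

>>> servo_tool([
  [[20,-1,25,40,0,0,0],[20,-1,46,80,0,0,0],[20,-1,46,115,0,0,0],[20,-1,46,138,0,0,0],[20,-1,46,138,0,0,0],[20,-1,46,138,0,0,0]],
])

```text
clock: 4.7
position: [502.3, 188.6, 93.4]
ee_rot: [0.076, 0.997, 0.001, 0.001]
contact_force: [0.6, 0.1, 0.2]
gripper_width: 28.3
grasp_force: 59.4
```

```bash
python3 look.py w3 1 250
```

```text
pos [502.3 188.6  93.4] q [0.076 0.997 0.001 0.001] t 4.7 w 28.27282631502983
```

View pics/w3.png

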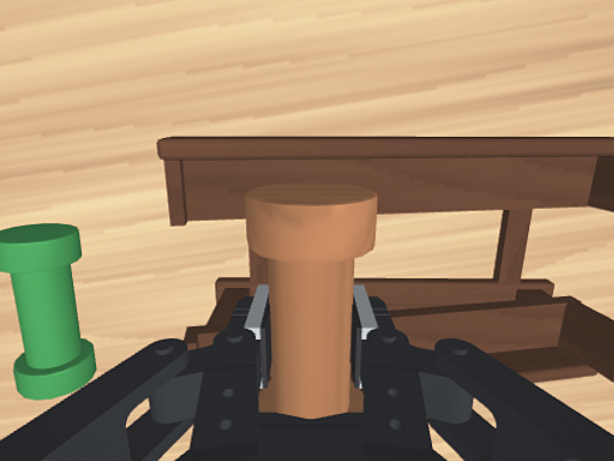

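```bash
python3 - <<'E'
from h import *
import pickle;s,p=pickle.load(open("w3.pkl","rb"));R=Rn.from_quat(s["ee_rot"]).as_matrix()
L=lambda q,z:(R.T@(onplane(p,(q[0]/1.2,q[1]/1.2),z)-s["position"])).round(1)
print("wall inner top",L((312,157),84),L((200,158),88),"rail inner edge",L((400,209),61),L((190,226),67))
print("spool top far rim",L((312,184),s["position"][2]+18+22),L((246,203),s["position"][2]+18),L((377,203),s["position"][2]+18))
print("near rail inner edge",L((480,308),56),L((560,299),51), "lip/end far wall",L((165,158),95))
E
```

```text
wall inner top [58.7  1.1  9.3] [ 58.7 -42.    5.2] rail inner edge [32.7 42.7 32.4] [ 26.  -55.2  26.3]
spool top far rim [ 55.4   1.  -40.1] [ 45.7 -21.1 -18.1] [ 45.7  22.9 -18. ]
near rail inner edge [-21.4  89.4  37.5] [-18.6 134.   42.6] lip/end far wall [ 59.2 -52.8  -1.8]
```

Wall centre and spool centre coincide in the tool frame, both about +3 mm, so lower.

>>> servo_tool([
  [[20,0,0,10,0,0,0],[20,0,0,18,0,0,0],[20,0,0,22,0,0,0],[20,0,0,24,0,0,0],[20,0,0,24,0,0,0]],
])

```text
clock: 5.38
position: [501.7, 188.3, 68.3]
ee_rot: [0.076, 0.997, 0.0, 0.0]
contact_force: [0.2, 0.3, -1.0]
gripper_width: 28.3
grasp_force: 59.6
```

>>> servo_tool([
  [[20,0,0,1,0,0,0],[20,0,0,2,0,0,0],[20,0,0,2,0,0,0]],
])

```text
clock: 5.75
position: [501.9, 188.4, 67.8]
ee_rot: [0.076, 0.997, 0.0, 0.0]
contact_force: [-3.9, -0.9, 9.0]
gripper_width: 28.7
grasp_force: 60.4
```

Contact of 9 N: it is on the rails. Open and lift straight up.

>>> servo_tool([
  [[56,0,0,-1,0,0,0],[56,0,0,-1,0,0,0],[56,0,0,-1,0,0,0],[56,0,0,-10,0,0,0],[56,0,0,-25,0,0,0],[56,0,0,-50,0,0,0],[56,0,0,-90,0,0,0],[56,0,0,-130,0,0,0],[56,0,0,-130,0,0,0]],
])

```text
clock: 6.88
position: [503.6, 189.4, 201.3]
ee_rot: [0.076, 0.997, 0.003, 0.004]
contact_force: [-0.0, 0.7, -0.8]
gripper_width: 56.1
grasp_force: 0.0
```

```bash
python3 look.py w4 1 250
```

```text
pos [503.6 189.4 201.3] q [0.076 0.997 0.003 0.004] t 6.875 w 56.11589801573163
```

View pics/w4.png

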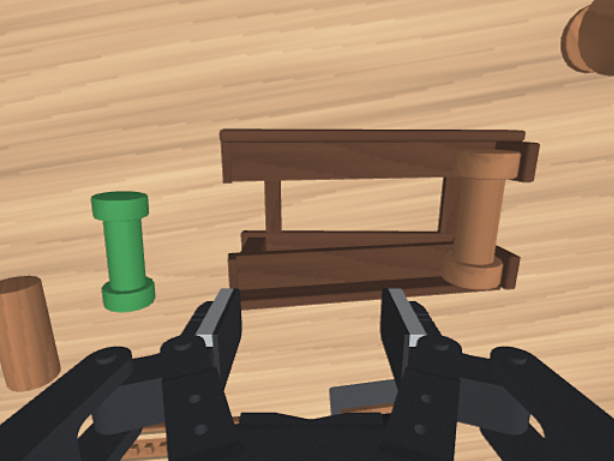

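The spool at (480,220) lies square against both stops. Now to the log.

>>> servo_tool([
  [[70,-20,-55,0,0,0,0],[70,-45,-110,0,0,0,0],[70,-70,-165,0,0,0,0],[70,-95,-220,20,0,0,0],[70,-116,-269,40,0,0,0],[70,-116,-269,40,0,0,0],[70,-116,-269,40,0,0,0]],
])

```text
clock: 7.8
position: [574.7, -95.5, 155.7]
ee_rot: [0.077, 0.997, -0.0, -0.001]
contact_force: [-0.9, 0.5, 0.8]
gripper_width: 70.0
grasp_force: 0.0
```

```bash
python3 look.py w5 1 250;  python3 - <<'E'
from h import *
import pickle;s,p=pickle.load(open("w5.pkl","rb"));R=Rn.from_quat(s["ee_rot"]).as_matrix()
C=s["position"].copy();C[2]=0
for a in(-50,50):
    for b,z in((0,44),(-22,22),(22,22)):print(a,b,z,(proj(p,C+a*R[:,0]+b*R[:,1]+np.array([0,0,z]))*1.2).round())
E
```

```text
pos [574.7 -95.5 155.7] q [ 0.077  0.997 -0.    -0.001] t 7.8 w 69.97054400931066
-50 0 44 [310. 297.]
-50 -22 22 [282. 285.]
-50 22 22 [338. 285.]
50 0 44 [310. 158.]
50 -22 22 [279. 155.]
50 22 22 [341. 155.]
```

View pics/w5.png

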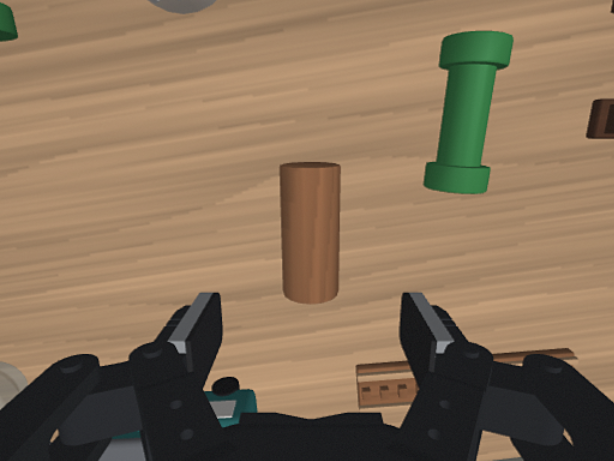

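The log at (310,232) is centred and aligned with the fingers, and about 3 mm toward −x of the tool. The car and track are clear.

>>> servo_tool([
  [[70,-3,0,60,0,0,0],[70,-3,0,110,0,0,0],[70,-3,0,140,0,0,0],[70,-3,0,153,0,0,0],[70,-3,0,153,0,0,0],[20,-3,0,153,0,0,0],[20,-3,0,153,0,0,0],[20,-3,0,153,0,0,0],[20,-3,0,153,0,0,0],[20,-3,0,153,0,0,0]],
])

```text
clock: 9.1
position: [579.6, -95.6, 5.4]
ee_rot: [0.076, 0.997, 0.0, 0.002]
contact_force: [-1.0, 1.7, 5.9]
gripper_width: 42.6
grasp_force: 60.8
```

>>> servo_tool([
  [[20,-3,0,-60,0,0,0],[20,0,0,-120,0,0,0],[20,20,30,-170,0,0,0],[20,40,80,-195,0,0,0],[20,60,135,-195,0,0,0],[20,80,190,-195,0,0,0],[20,100,240,-195,0,0,0],[20,120,269,-170,0,0,0],[20,120,269,-130,0,0,0],[20,120,269,-89,0,0,0]],
])

```text
clock: 10.35
position: [500.3, 189.1, 92.0]
ee_rot: [0.076, 0.997, 0.001, 0.001]
contact_force: [0.7, -0.3, -0.9]
gripper_width: 42.5
grasp_force: 61.2
```

```bash
python3 look.py w6 1 250; python3 - <<'E'
from h import *
for n in("w3","w6"):
    i=np.load(n+".npy").astype(int).sum(2)//3
    print(n,i[100:180:2,262].tolist()); print("  wall col150:",i[105:200:2,160].tolist())
E
```

```text
pos [500.3 189.1  92. ] q [0.076 0.997 0.001 0.001] t 10.35 w 42.47549474207048
w3 [190, 188, 183, 181, 179, 179, 185, 33, 73, 81, 83, 83, 81, 80, 80, 71, 64, 83, 81, 84, 84, 83, 80, 80, 79, 79, 81, 85, 86, 86, 88, 85, 87, 89, 85, 93, 142, 136, 136, 135]
  wall col150: [190, 194, 198, 195, 157, 50, 81, 84, 85, 84, 83, 84, 82, 71, 64, 81, 80, 79, 79, 79, 78, 76, 74, 74, 74, 76, 77, 79, 79, 79, 79, 80, 79, 80, 80, 81, 78, 78, 80, 100, 212, 205, 197, 201, 197, 195, 195, 195]
w6 [187, 186, 183, 180, 176, 173, 172, 175, 181, 39, 63, 77, 80, 80, 79, 78, 78, 71, 56, 80, 80, 79, 81, 79, 79, 76, 76, 77, 81, 78, 80, 81, 84, 88, 84, 83, 87, 118, 143, 141]
  wall col150: [178, 183, 187, 193, 187, 188, 151, 48, 77, 79, 82, 80, 80, 80, 78, 73, 58, 78, 76, 76, 78, 77, 73, 74, 71, 70, 70, 72, 71, 77, 76, 77, 76, 79, 77, 78, 78, 76, 76, 77, 78, 85, 210, 194, 195, 194, 189, 190]
```

The log sits about 2 mm closer to the far wall than the spool did. I shift −2.5 mm in tool x and lower.

>>> servo_tool([
  [[20,-2.5,0,5,0,0,0],[20,-2.5,0,14,0,0,0],[20,-2.5,0,20,0,0,0],[20,-2.5,0,23,0,0,0],[20,-2.5,0,24,0,0,0],[20,-2.5,0,24,0,0,0]],
])

```text
clock: 11.15
position: [503.3, 188.1, 69.3]
ee_rot: [0.076, 0.997, 0.0, 0.0]
contact_force: [-1.9, -1.0, 5.0]
gripper_width: 42.2
grasp_force: 61.8
```

Light contact (5 N): on the rails. Lower half a millimetre, release, lift.

>>> servo_tool([
  [[20,0,0,0.5,0,0,0],[62,0,0,0,0,0,0],[62,0,0,0,0,0,0],[62,0,0,-2,0,0,0],[62,0,0,-10,0,0,0],[62,0,0,-25,0,0,0],[62,0,0,-50,0,0,0],[62,0,0,-90,0,0,0],[62,0,0,-130,0,0,0],[62,0,0,-130,0,0,0]],
])

```text
clock: 12.4
position: [505.1, 189.2, 203.3]
ee_rot: [0.076, 0.997, 0.003, 0.004]
contact_force: [-0.1, -0.3, 0.0]
gripper_width: 62.0
grasp_force: 0.0
```

```bash
python3 - <<'E'
from h import *
w=arm.get_image("wrist");t=arm.get_image("top");sc=arm.get_image("scene")
out=np.zeros((590,790,3),np.uint8)
out[:290,:387]=cv2.resize(w,(387,290));out[:290,395:785]=cv2.resize(sc[130:325,100:380],(390,290));out[295:585,:700]=cv2.resize(t[90:260,100:450],(700,290))
save("final",out)
E
```

```text
(no output)
```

View pics/final.png

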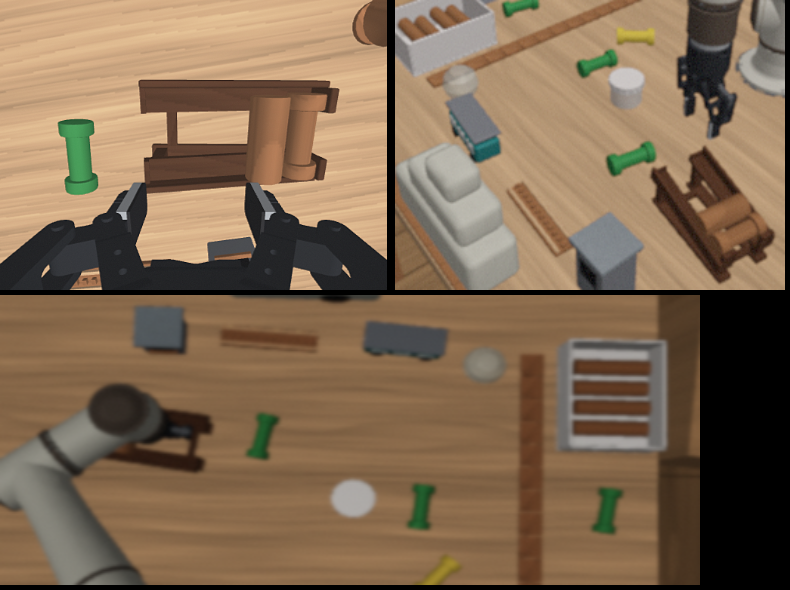

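The wrist inset shows the spool against the stops (302,137) and the log resting behind it (268,138). The bystanders have not moved. I'll wait briefly and check that nothing moves.

>>> servo_tool([
  [[62,0,0,0,0,0,0],[62,0,0,0,0,0,0],[62,0,0,0,0,0,0],[62,0,0,0,0,0,0],[62,0,0,0,0,0,0],[62,0,0,0,0,0,0]],
])

```text
clock: 13.3
position: [503.1, 188.0, 198.3]
ee_rot: [0.077, 0.997, 0.0, -0.0]
contact_force: [0.6, 0.4, 0.5]
gripper_width: 62.0
grasp_force: 0.0
```

```bash
python3 - <<'E'
from h import *
a=arm.get_image("scene").astype(int)
c=cv2.imread("pics/final.png")[:290,395:785,::-1].astype(int)
d=abs(cv2.resize(a[130:325,100:380].astype(np.uint8),(390,290)).astype(int)-c).max(2)
print("moved px in feeder",(d[140:,250:]>25).sum())
w=arm.get_image("wrist");i=cv2.imread("pics/final.png")[:290,:387,::-1].astype(int)
print("wrist",(abs(cv2.resize(w,(387,290)).astype(int)-i).max(2)[75:195,130:345]>40).sum())
if (d[140:,250:]>25).sum()<60: print(arm.job_done())
E
```

```text
moved px in feeder 0
wrist 3809
the job is handed in; nothing more can be done
None
```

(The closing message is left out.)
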